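Seat the last railcar and close up the collector case

ROBOT

A 6-joint arm with a two-finger parallel gripper is mounted at the origin on a cart in front of the work surface, level with it; the furniture and walls round the work are solid. World frame = base frame: x ahead of the robot, y to its left, z up, the work surface at z = 0. Lengths are in m, angles in rad, forces in N, time in s.
With the tool pointing down it reaches from about 0.375 to 0.9 m from the base axis. Payload 3.1 kg.
Tool frame: the origin (TCP) lies at the very end of the fingers, on their centre line; the grasp point (between the pads) lies 19 mm behind it; z points along the fingers, y is the line along which they close (so a half turn about z gives the same grasp; the last joint's range is limited). The gripper opens to 85 mm and grips with 20 to 120 N. Pads are 22 mm wide; open, the fingers measure 114 mm over their backs; the gripper's body (76 mm by 85 mm) begins 54 mm behind the grasp point. The pads swing forward as they close: fully open they stand 13 mm farther back than shut.
Start: joints at [1.131, 0.527, 1.433, -0, 1.181, -0.178], TCP at [0.162, 0.604, 0.231] pointing down, gripper open.
Joint ranges: [-3.08, 3.08], [-0.75, 2.2], [0.22, 2.44], [-1.43, 4.57], [0, 2.65], [-2.85, 2.85]. Speed limits (rad/s): [2.79, 2.79, 3.14, 3.14, 3.14, 3.14].

INTERFACE

Orientations are given as a unit quaternion [x, y, z, w].
In Python, from station import telemetry, snapshot, ticket gives the robot as it stands.
- The arm moves only by the tool move_arm, never from a script. Its argument "commands" is text: rows parted by semicolons, each of 7 numbers parted by spaces: the shift along the tool's x, y, z in mm, then the turn, a rotation vector about the tool's x, y, z in degrees, then the opening, from -1 (shut) to 1 (fully open). A call has exactly 5 rows; each row is the pose to reach, as a shift and turn from the pose commanded when the call began, along the tool's axes at that moment; what a row does not reach only later rows make up. A row lasts 1/8 s, in which the tool goes at most 62.5 mm and 10.7 degrees, less where a joint would pass 70% of its speed; a pose out of reach is approached as far as the arm can. A call with a gripper value outside its range is refused whole. The fingers move at their own pace and stop on an object; "grip_force" is the grip in N (left out, the last holds). Time passes only in rows, so rows that repeat a pose let the fingers close, or fill a call up. It gives the time, the measured TCP pose, the force, the opening and the grip force at its end, in the units of the state.
- telemetry.sense(): the state, without advancing time (a new reading comes with each control period).
- snapshot(name): name is "side" or "top"; returns a dict with "image" (420x560x3 uint8, red, green, blue), "fx", "fy", "cx", "cy" (pixels), "pose" (4x4, takes a point from camera to world coordinates). Camera axes: x right, y down, z forward; pixel columns grow to the right and rows downward; lengths in m; the calibration is good to about 2 mm. A picture is of the moment at which its call begins. There is no depth.
- ticket.sign_off(): hands the job in; it is judged then, once.
The state is a dict: "t": time; "q": joint angles; "qd": joint speeds; "tau": joint torques, N m; "tcp_pos": TCP position; "tool_rot": TCP orientation; "force": force on the tool from outside, world axes, zero at the start; "ft_torque": the same for the moment, N m; "finger_gap": opening from 0.0 (shut) to 1.0 (fully open); "gripper_force": force on a finger pad.
Only numpy, scipy, OpenCV 4.12 (cv2) and the standard library are available. Lean on these libraries where they do the work, as an engineer would, in place of code of your own. Each camera call takes 0.05 s, during which the arm holds its last target. There are 200 camera calls.

TASK

Close up the open model-train case nearest you: first press the raised end of the red railcar down until it lies flat in its slot like the others, then swing the lid over and press down on it firmly, with about two kilos for a good second, so that its rim snaps home, and last fold both latch tabs down flat against the side of the case. Nowhere press with more than about four kilos, and leave the mug, the black zip case, the roll of tape and the glue bottle where they stand.

Things in the scene. Friction and masses are not known exactly. Their poses are not given: they have to be found in the camera images.
- case: Cream moulded collector case for model railcars, 298 (x) x 268 (y) x 45 mm high when shut, fixed to the table. Origin: centre of its underside. In its own axes the lid hinge is on the -y side (the robot's right), the latch tabs on the +y side; z up. Tray rim 30 mm high, grey inlay with slots along y, inlay top about 27 mm. Another such case stands farther off: leave it.
- case_lid (a joint): Lid angle, rad: 0 shut, grows as it opens, about 2 at the start (standing up, leaning away to the right). Stiff hinge: the lid stays where it is left and must be pressed all the way, then held down with 15 to 30 N for about a second (best on the outer face near the middle of the free edge) so that the rim snaps home; only the felt force tells. Turns about the case's x axis through point case_hinge.
- case_hinge (a point): Middle of the hinge line, on the case at (0, -130, 31) mm; the hinge line runs along the case's x.
- lid_edge (a point): Middle of the lid's free edge on its outer face, 258 mm from the hinge line; with the lid shut it is at (0, 128, 45) mm in the case. Its z axis is the outward normal of the lid's outer face, its y axis points away from the hinge. The lid is 2 mm thick with a 14 mm deep rim.
- red_car (a joint): Tilt of the red railcar, rad: 0 lying flat in its slot (fully seated), up to 0.16 with its +y end raised. Snug: takes about 4 N on the raised end.
- car_high_end (a point): Top of the red railcar (22 wide, 99 long, 18 mm high, along the case's y) 10 mm from its raised +y end, on its centre line. Seated, this point is 28.5 mm above the table. The car turns about its other end; it may be in any of four slots. Other railcars lie flat in the case and are fixed.
- case_latch_0 (a joint): Angle of the near (robot side) latch tab, rad: 0 folded down flat against the case side, about 1.2 to 1.7 sticking out level at the start. It hangs on the lid at (-85, 131, 33) mm (case axes, lid shut) and turns about the case's x. Tab 26 mm wide, 18 mm long, 2 mm thick, stiff.
- case_latch_1 (a joint): Angle of the far latch tab, same as the near one, at (85, 131, 33) mm.
- near_tab_tip (a point): Tip of the near latch tab, outer face: 18 mm from its hinge; folded down it is at (-85, 133, 15) mm in the case.
- far_tab_tip (a point): Tip of the far latch tab; folded down it is at (85, 133, 15) mm in the case.
- mug: Yellow mug, 88 x 122 x 82 mm high, bystander; origin under its centre.
- zip_case: Flat black zip case, 122 x 78 x 15 mm, bystander; origin under its centre.
- tape: Roll of masking tape lying flat, 100 mm across, 25 mm high, bystander; origin under its centre.
- bottle: Small white glue bottle standing, 38 mm across, 72 mm high, bystander; origin under its centre.

How it is judged:
On the way, in this order (a step that is already met when the one before it is completed fails the run):
1. the red railcar is pressed flat in its slot (value of joint red_car below 0.025 rad and value of joint case_lid above 1 rad), for 0.2 s.
2. the lid is shut and pressed down firmly, with more than 12 N (value of joint case_lid below 0.03 rad and contact force between the fingers and case above 12 N), for 0.5 s.
3. both latch tabs are folded down flat (value of joint each of case_latch_0, case_latch_1 below 0.15 rad), for 0.2 s.
At the end, for the whole second after the job is handed in: The red railcar is flat in its slot (tilt under 0.025 rad), the lid is shut (under 0.03 rad) and still, and both latch tabs are folded down (under 0.15 rad) (all of step 3 and value of joint red_car below 0.025 rad and value of joint case_lid below 0.03 rad and velocity of joint case_lid below 0.05 rad/s); the robot touches nothing.
It fails at once if the fingers press on anything with more than 45 N (contact force between the fingers and anything else above 45 N).
It fails at once if the yellow mug is moved by more than 30 mm (distance of mug from where it was at the start of the episode above 0.03 m).
It fails at once if the black zip case is moved by more than 30 mm (distance of zip_case from where it was at the start of the episode above 0.03 m).
It fails at once if the masking tape is moved by more than 30 mm (distance of tape from where it was at the start of the episode above 0.03 m).
It fails at once if the glue bottle is moved by more than 30 mm (distance of bottle from where it was at the start of the episode above 0.03 m).
It also fails if it takes over 69 s, if anything falls off the work surface, if the arm or the gripper's body presses on something with over 40 N, if the wrist force passes 120 N, or if a joint passes its speed limit or range.

## Working session

There is one attempt and no reset: what is moved stays moved. The work goes in short steps, Python scripts to look and compute and a tool call to move; the robot and the scene stay as the last step left them, time stands still between calls to the robot, and variables do not carry over. Pictures are saved under pics/ and viewed, at most 10 in all, crops included, and the job is handed in when it is done.

Besides the shell and the picture viewer there is one more tool, called as name(argument=value, ...) on one line, values as JSON. move_arm: Moves the arm, as the interface text tells. Its arguments: {"type":"object","properties":{"commands":{"type":"string"},"grip_force":{"type":"number"}},"required":["commands"]}

```bash
mkdir -p pics; ls; python3 - <<'E'
from station import telemetry, snapshot
import cv2,numpy as np,pickle
s=telemetry.sense(); print({k:np.round(v,3) for k,v in s.items()})
for n in("side","top"):
    d=snapshot(n); pickle.dump(d,open(n+"0.pkl","wb")); cv2.imwrite(f"pics/{n}0.png",d["image"][:,:,::-1]); print(n,d["fx"],d["cx"],d["cy"],np.round(d["pose"],3).tolist())
E
```

```text
pics
{'t': np.float64(0.0), 'q': array([ 1.131,  0.528,  1.434,  0.   ,  1.181, -0.178]), 'qd': array([ 0.   , -0.002,  0.001,  0.002,  0.001, -0.001]), 'tau': array([-1.0000e-03, -4.4235e+01, -1.7802e+01, -1.0000e-03,  8.0000e-03,
        0.0000e+00]), 'tcp_pos': array([0.161, 0.603, 0.23 ]), 'tool_rot': array([ 0.131,  0.991, -0.001, -0.   ]), 'force': array([0.419, 0.607, 0.11 ]), 'ft_torque': array([-0.002, -0.052, -0.002]), 'gripper_force': np.float64(0.0), 'finger_gap': np.float64(1.0)}
side 541.2123378962277 282.2590137267102 201.1043289154293 [[-0.988, -0.062, 0.139, 0.32], [-0.15, 0.549, -0.822, 1.288], [-0.025, -0.833, -0.552, 0.945], [0.0, 0.0, 0.0, 1.0]]
top 408.42543624797565 278.9617470167993 213.66873800426592 [[-0.025, -0.976, 0.217, 0.296], [-1.0, 0.024, -0.009, -0.008], [0.003, -0.217, -0.976, 1.162], [0.0, 0.0, 0.0, 1.0]]
```

View pics/side0.png

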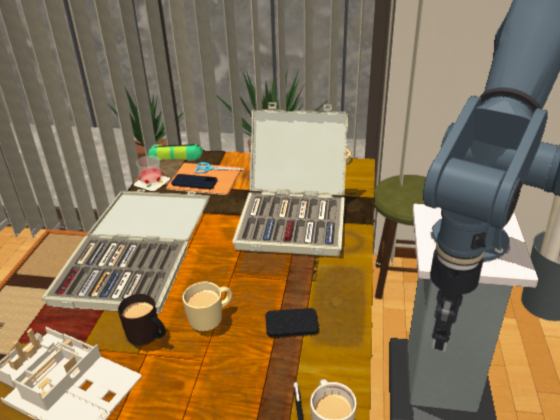

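View pics/top0.png

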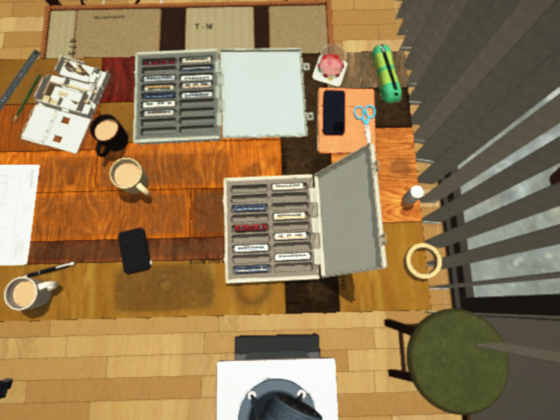

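The near case is at (224–320, 178–282) in the top view, and its lid leans right to about x=383. In the side view the tray is at (236–345, 190–255) and the red car is near (288, 230). I'll enlarge both.

```bash
python3 - <<'E'
import cv2,pickle,numpy as np
t=pickle.load(open("top0.pkl","rb"))["image"][165:295,210:400,::-1]
s=pickle.load(open("side0.pkl","rb"))["image"][95:265,225:360,::-1]
cv2.imwrite("pics/tc.png",cv2.resize(t,None,fx=4.2,fy=4.2,interpolation=2))
cv2.imwrite("pics/sc.png",cv2.resize(s,None,fx=3.5,fy=3.5,interpolation=2))
E
```

```text
(no output)
```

View pics/tc.png

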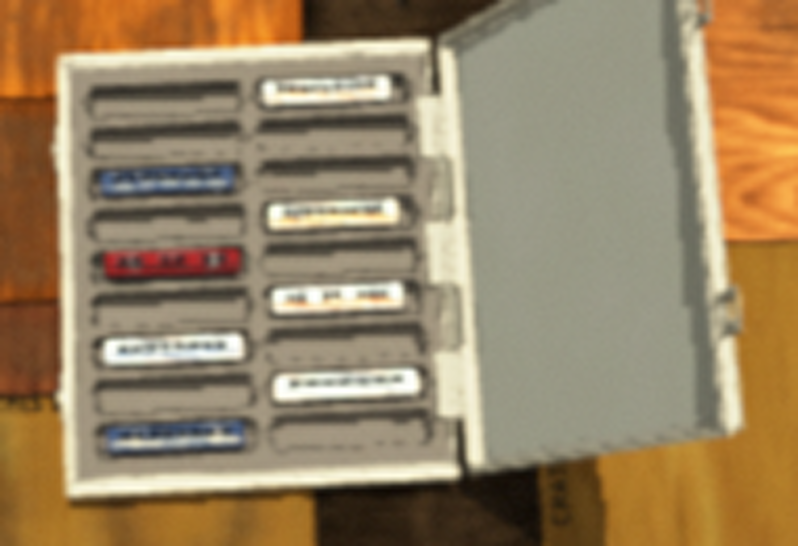

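View pics/sc.png

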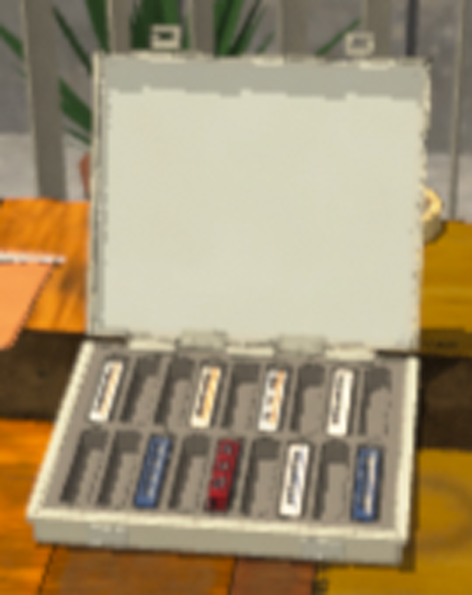

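The top crop shows the red car at (100–245, 245–280), the tray rim corners at about (62,55), (70,495), (462,477) and (435,40), and the lid's near free corner at about (740,432). The side crop shows the front rim corners at about (32,520) and (410,542), the tab tips at (165,30) and (358,38), and the red car at (210–240, 440–510).

```bash
cat > h.py <<'E'
import numpy as np,pickle
C={n:pickle.load(open(n+"0.pkl","rb")) for n in("side","top")}
def ray(n,u,v):
    c=C[n];d=c["pose"][:3,:3]@[(u-c["cx"])/c["fx"],(v-c["cy"])/c["fy"],1];return c["pose"][:3,3],d/np.linalg.norm(d)
def onplane(n,u,v,p,nv):
    o,d=ray(n,u,v);return o+d*((np.array(p)-o)@nv)/(d@nv)
def onz(n,u,v,z): return onplane(n,u,v,[0,0,z],np.array([0,0,1.]))
tf=lambda u,v:(210+u/4.2-.5,165+v/4.2-.5)
sf=lambda u,v:(225+u/3.5-.5,95+v/3.5-.5)
def proj(n,P):
    c=C[n];p=c["pose"][:3,:3].T@(np.array(P)-c["pose"][:3,3]);return c["fx"]*p[0]/p[2]+c["cx"],c["fy"]*p[1]/p[2]+c["cy"]
E
python3 - <<'E'
from h import *
np.set_printoptions(precision=4,suppress=True)
T=[onz("top",*tf(*p),.03) for p in[(62,55),(70,495),(462,477),(435,40)]]
S=[onz("side",*sf(*p),.03) for p in[(32,520),(410,542)]]
S2=[onz("side",*sf(*p),.03) for p in[(88,345),(415,352)]]
print("top FL,NL,NR,FR",np.array(T));print("side F,N left",np.array(S),np.array(S2))
e=T[0]-T[1];print("front edge len",np.linalg.norm(e),"yaw",np.arctan2(e[1],e[0]),"side",np.linalg.norm(S[0]-S[1]),np.arctan2(*(S[0]-S[1])[1::-1]), np.linalg.norm(T[1]-T[2]))
for nm,f in(("top",tf),("side",sf)):
    for p in ([(100,262),(245,262)] if nm=="top" else [(217,510),(233,440)]): print("red",nm,onz(nm,*f(*p),.030))
E
```

```text
top FL,NL,NR,FR [[ 0.6583  0.1373  0.03  ]
 [ 0.3586  0.131   0.03  ]
 [ 0.3638 -0.125   0.03  ]
 [ 0.663  -0.1203  0.03  ]]
side F,N left [[0.6517 0.1468 0.03  ]
 [0.356  0.139  0.03  ]] [[ 0.6588 -0.1087  0.03  ]
 [ 0.3676 -0.1299  0.03  ]]
front edge len 0.29985297555105606 yaw 0.021311841475782252 side 0.29576218362185897 0.026145964859794955 0.2559703241038741
red top [0.5125 0.1113 0.03  ]
red top [0.5101 0.014  0.03  ]
red side [0.509  0.1169 0.03  ]
red side [0.5095 0.0214 0.03  ]
```

```bash
cat >> h.py <<'E'
from scipy.spatial.transform import Rotation as Ro
yaw=.022;cc=np.array([.509,.004,0]);Rc=Ro.from_euler('z',yaw).as_matrix()
W=lambda *p:cc+Rc@(np.array(p)/1000)   # case mm -> world
K=lambda P:Rc.T@(np.array(P)-cc)*1000
def edge(th,r=258,off=14,x=0): return W(x,-130+r*np.cos(th)-off*np.sin(th),31+r*np.sin(th)+off*np.cos(th))
def delta(P,tilt=0):
    from station import telemetry
    s=telemetry.sense();R=Ro.from_quat(s["tool_rot"])
    t=Ro.from_matrix(Rc@Ro.from_euler('x',tilt).as_matrix()@np.diag([-1.,1,-1]))
    return np.round(R.inv().apply(np.array(P)-s["tcp_pos"])*1000,1),np.round((R.inv()*t).as_rotvec(degrees=True),1)
E
python3 - <<'E'
from h import *
np.set_printoptions(precision=4,suppress=True)
print(delta([.511,.1,.07]))
print("car case",K([.511,.1,.0]))
# lid angle via corners/tabs on planes of case x
for n,f,p,x in(("top",tf,(740,432),-149),("top",tf,(735,310),-85),("side",sf,(95,55),149),("side",sf,(430,60),-149),("side",sf,(165,30),85),("side",sf,(358,38),-85)):
    q=K(onplane(n,*f(*p),W(x,0,0),Rc[:,0]));print(n,p,q,"r",np.hypot(q[1]+130,q[2]-31),"ang",np.arctan2(q[2]-31,q[1]+130))
for th in(1.9,2.0,2.1):
  print(th,"edge",edge(th),[np.round(proj(n,edge(th,x=x)),1) for n in("top","side") for x in(-149,149)])
print("obs corners top px",tf(740,432),"side",sf(430,60),sf(95,55))
for nm,p in(("tape",(423,261)),("bottle",(413,195)),("mug",(125,172)),("zip",(134,250))):print(nm,onz("top",*p,.03))
E
```

```text
(array([-467.9, -395.2,  161.1]), array([ -0.1,  -0. , -16.3]))
car case [ 4.1113 95.9328  0.    ]
top (740, 432) [-149.     -234.3608  314.2793] r 301.89123799044154 ang 1.9237702352143315
top (735, 310) [ -85.     -244.4139  291.3038] r 284.33885617801974 ang 1.9849176484393876
side (95, 55) [ 149.     -234.805   258.1972] r 250.20517863404453 ang 2.0030036171055086
side (430, 60) [-149.      174.0829  446.234 ] r 514.6704185914903 ang 0.9387087563900439
side (165, 30) [  85.     -231.1523  285.3697] r 273.74393006290154 ang 1.9492824751118887
side (358, 38) [ -85.     -184.5254  303.4465] r 277.8491264510053 ang 1.7683191985924895
1.9 edge [ 0.514  -0.2226  0.2706] [array([377. , 269.3]), array([364.3, 140.8]), array([348.8, 110.5]), array([251. , 107.6])]
2.0 edge [ 0.5145 -0.246   0.2598] [array([386.4, 269.2]), array([373.2, 142.2]), array([348.8, 110.6]), array([252.5, 107.7])]
2.1 edge [ 0.515  -0.2683  0.2466] [array([394.8, 269.3]), array([381.3, 143.9]), array([348.8, 111.6]), array([253.9, 108.7])]
obs corners top px (385.69047619047615, 267.35714285714283) side (347.3571428571429, 111.64285714285714) (251.64285714285714, 110.21428571428571)
tape [ 0.4034 -0.414   0.03  ]
bottle [ 0.593  -0.4045  0.03  ]
mug [0.6823 0.4253 0.03  ]
zip [0.4539 0.3874 0.03  ]
```

move_arm(commands="-46 -39 0 0 0 -4 -1; -92 -78 0 0 0 -8 -1; -138 -117 0 0 0 -12 -1; -184 -156 0 0 0 -16.3 -1; -230 -195 0 0 0 -16.3 -1", grip_force=40)

```text
t: 0.72
tcp_pos: [0.3341, 0.3541, 0.2312]
tool_rot: [-0.012, 1.0, -0.0, 0.0]
force: [1.5, 0.2, 0.3]
finger_gap: -0.001
gripper_force: 0.0
```

```bash
python3 -c "
from h import *
print(delta([.511,.1,.07]))"
```

```text
(array([-170.8, -258.2,  161.2]), array([-0. ,  0. ,  0.1]))
```

move_arm(commands="-34 -50 0 0 0 0 -1; -68 -100 10 0 0 0 -1; -102 -150 40 0 0 0 -1; -137 -200 70 0 0 0 -1; -171 -251 100 0 0 0 -1")

```text
t: 1.35
tcp_pos: [0.5026, 0.119, 0.1375]
tool_rot: [-0.011, 1.0, 0.0, 0.0]
force: [0.0, 0.6, 0.3]
finger_gap: 0.001
gripper_force: 0.0
```

move_arm(commands="0 -7 20 0 0 0 -1; 0 -7 45 0 0 0 -1; 0 -7 60 0 0 0 -1; 0 -7 60 0 0 0 -1; 0 -7 60 0 0 0 -1")

```text
t: 1.98
tcp_pos: [0.5023, 0.114, 0.079]
tool_rot: [-0.012, 1.0, -0.0, 0.001]
force: [0.5, -0.1, -0.5]
finger_gap: 0.003
gripper_force: 0.0
```

```bash
python3 - <<'E'
from h import *
from station import snapshot
import cv2
print(delta([.511,.1,.05]))
a=snapshot("side")["image"][190:265,225:360,::-1];b=snapshot("top")["image"][165:285,215:330,::-1]
a=cv2.resize(a,(675,375));b=cv2.resize(b,(0,0),fx=3,fy=3)
cv2.imwrite("pics/c.png",a)
E
```

```text
(array([ -8.4, -14.2,  29. ]), array([-0. ,  0.1,  0.1]))
```

View pics/c.png

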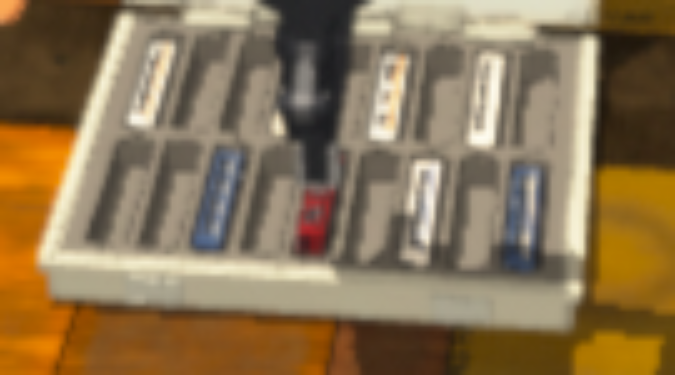

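The closed fingers hang just over the red car, with the tip at about (318,185) and the car at (315,190–250). Next I press it down.

move_arm(commands="-8 -12 12 0 0 0 -1; -8 -12 24 0 0 0 -1; -8 -12 34 0 0 0 -1; -8 -12 42 0 0 0 -1; -8 -12 48 0 0 0 -1")

```text
t: 2.7
tcp_pos: [0.5097, 0.1024, 0.03]
tool_rot: [-0.011, 1.0, 0.0, -0.0]
force: [-0.9, 3.1, 4.3]
finger_gap: -0.001
gripper_force: 1.9
```

move_arm(commands="0 0 1 0 0 0 -1; 0 0 2 0 0 0 -1; 0 0 3 0 0 0 -1; 0 0 3 0 0 0 -1; 0 0 3 0 0 0 -1")

```text
t: 3.32
tcp_pos: [0.5099, 0.1021, 0.0281]
tool_rot: [-0.011, 1.0, 0.0, 0.0]
force: [-1.3, 3.5, 7.1]
finger_gap: 0.002
gripper_force: 3.4
```

move_arm(commands="0 0 1 0 0 0 -1; 0 0 2 0 0 0 -1; 0 0 2 0 0 0 -1; 0 0 2 0 0 0 -1; 0 0 2 0 0 0 -1")

```text
t: 3.95
tcp_pos: [0.51, 0.1022, 0.0276]
tool_rot: [-0.011, 1.0, 0.0, 0.001]
force: [-3.5, 4.1, 18.7]
finger_gap: -0.0
gripper_force: 9.6
```

move_arm(commands="0 0 -50 0 0 0 -1; 0 0 -110 0 0 0 -1; 0 0 -170 0 0 0 -1; 0 -10 -230 0 0 0 -1; 0 -30 -290 0 0 0 -1")

```text
t: 4.58
tcp_pos: [0.5104, 0.0716, 0.3168]
tool_rot: [-0.012, 1.0, -0.001, 0.0]
force: [1.5, -1.5, -0.8]
finger_gap: 0.003
gripper_force: 0.0
```

move_arm(commands="0 -55 -20 0 0 0 -1; 0 -115 -20 0 0 0 -1; 0 -175 -20 0 0 0 -1; 0 -235 -20 0 0 0 -1; 0 -295 -20 0 0 0 -1")

```text
t: 5.2
tcp_pos: [0.5168, -0.2254, 0.3346]
tool_rot: [-0.011, 1.0, -0.001, -0.0]
force: [0.7, 0.5, 0.3]
finger_gap: -0.002
gripper_force: 0.0
```

```bash
python3 - <<'E'
from h import *
from station import snapshot
import cv2
d=edge(2.0,r=230);print(d,delta(d+[0,-.06,0]))
a=snapshot("side")["image"][:,100:500,::-1]
cv2.imwrite("pics/d.png",cv2.resize(a,None,fx=1.4,fy=1.4))
E
```

```text
[ 0.51424534 -0.23438624  0.23431235] (array([  4.1, -68.8, 100.4]), array([-0.1, -0. ,  0. ]))
```

View pics/d.png

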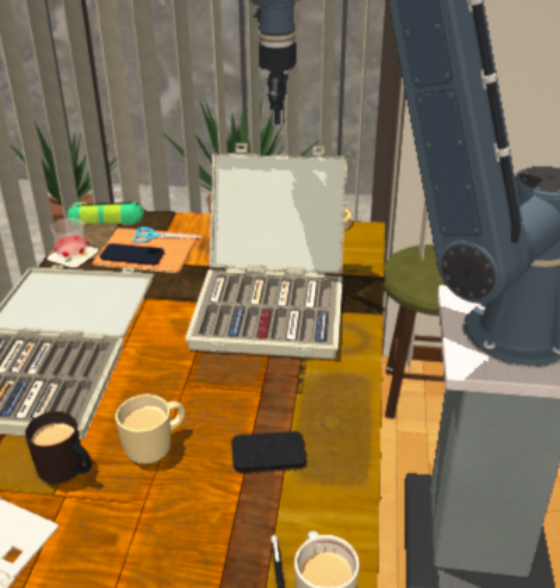

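The red car now lies flat at (264,322), and the closed gripper is above the lid's free edge. I go down behind the lid.

move_arm(commands="2 -50 -10 0 0 0 -1; 4 -85 10 0 0 0 -1; 4 -85 50 0 0 0 -1; 4 -85 94 0 0 0 -1; 4 -85 94 0 0 0 -1")

```text
t: 5.88
tcp_pos: [0.5128, -0.3064, 0.237]
tool_rot: [-0.011, 1.0, 0.003, -0.004]
force: [1.2, -0.9, -0.3]
finger_gap: -0.001
gripper_force: 0.0
```

```bash
python3 - <<'E'
from h import *
from station import telemetry
k=K(telemetry.sense()["tcp_pos"]);print("tcp case",np.round(k,1))
for th in np.arange(2,-.01,-.1):
    e=K(edge(th)); r=np.interp(th,[0,1.4],[245,215]); p=K(edge(th,r=r)); print(round(th,2),"edge",np.round(e[1:]),"contact",np.round(p[1:]),"tcp y",np.round(p[1]-14.5))
E
```

```text
tcp case [  -3.  -310.4  237. ]
2.0 edge [-250.  260.] contact [-232.  221.] tcp y -247.0
1.9 edge [-227.  271.] contact [-213.  230.] tcp y -227.0
1.8 edge [-202.  279.] contact [-192.  237.] tcp y -207.0
1.7 edge [-177.  285.] contact [-172.  242.] tcp y -186.0
1.6 edge [-152.  288.] contact [-150.  245.] tcp y -165.0
1.5 edge [-126.  289.] contact [-129.  246.] tcp y -143.0
1.4 edge [-100.  288.] contact [-107.  245.] tcp y -122.0
1.3 edge [-74. 283.] contact [-85. 244.] tcp y -100.0
1.2 edge [-50. 277.] contact [-64. 240.] tcp y -78.0
1.1 edge [-25. 267.] contact [-42. 235.] tcp y -57.0
1.0 edge [ -2. 256.] contact [-21. 227.] tcp y -35.0
0.9 edge [ 19. 242.] contact [ -1. 217.] tcp y -15.0
0.8 edge [ 40. 226.] contact [ 19. 204.] tcp y 4.0
0.7 edge [ 58. 208.] contact [ 37. 190.] tcp y 22.0
0.6 edge [ 75. 188.] contact [ 54. 174.] tcp y 39.0
0.5 edge [ 90. 167.] contact [ 69. 156.] tcp y 54.0
0.4 edge [102. 144.] contact [ 82. 136.] tcp y 68.0
0.3 edge [112. 121.] contact [ 94. 115.] tcp y 79.0
0.2 edge [120.  96.] contact [103.  93.] tcp y 89.0
0.1 edge [125.  71.] contact [110.  69.] tcp y 96.0
-0.0 edge [128.  45.] contact [115.  45.] tcp y 101.0
```

move_arm(commands="0 20 0 0 0 0 -1; 0 32 0 0 0 0 -1; 0 42 0 0 0 0 -1; 0 50 0 0 0 0 -1; 0 58 0 0 0 0 -1")

```text
t: 6.5
tcp_pos: [0.5156, -0.2554, 0.2453]
tool_rot: [-0.012, 1.0, -0.008, 0.003]
force: [0.0, -6.4, 4.6]
finger_gap: -0.001
gripper_force: 2.6
```

move_arm(commands="0 5 -1 0 0 0 -1; 0 10 -2 0 0 0 -1; 0 15 -3 0 0 0 -1; 0 20 -4 0 0 0 -1; 0 25 -5 0 0 0 -1")

```text
t: 7.12
tcp_pos: [0.5141, -0.2252, 0.2465]
tool_rot: [-0.011, 1.0, -0.001, 0.001]
force: [1.6, -4.1, 3.5]
finger_gap: -0.002
gripper_force: 2.2
```

move_arm(commands="0 12 0 0 0 0 -1; 0 24 0 0 0 0 -1; 0 36 0 0 0 0 -1; 0 48 0 0 0 0 -1; 0 60 0 0 0 0 -1")

```text
t: 7.75
tcp_pos: [0.5122, -0.1654, 0.2489]
tool_rot: [-0.012, 1.0, -0.002, 0.001]
force: [-6.4, -5.4, 22.9]
finger_gap: -0.002
gripper_force: 11.0
```

move_arm(commands="0 11 0 0 0 0 -1; 0 22 0 0 0 0 -1; 0 33 0 0 0 0 -1; 0 44 0 0 0 0 -1; 0 55 0 0 0 0 -1")

```text
t: 8.38
tcp_pos: [0.5108, -0.1085, 0.2458]
tool_rot: [-0.011, 1.0, 0.0, 0.0]
force: [2.0, -3.3, -0.2]
finger_gap: -0.001
gripper_force: 1.3
```

```bash
python3 - <<'E'
from h import *
from station import telemetry,snapshot
s=telemetry.sense();print("tcp case",np.round(K(s["tcp_pos"]),1),s["force"])
import cv2
cv2.imwrite("pics/e.png",snapshot("side")["image"][:,:,::-1])
E
```

```text
tcp case [  -0.6 -112.6  245.8] [ 1.98177578 -3.34951495 -0.18877069]
```

View pics/e.png

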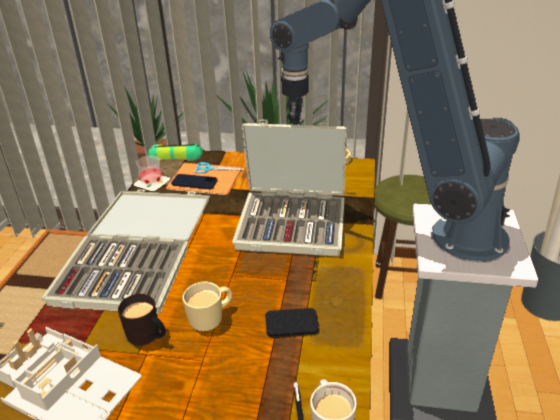

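The lid now stands upright, with its top edge at row 124, and the fingers behind it near (295,105) show a light push force. I follow its arc.

move_arm(commands="0 17 2 0 0 0 -1; 0 34 6 0 0 0 -1; 0 55 11 0 0 0 -1; 0 77 19 0 0 0 -1; 0 97 29 0 0 0 -1")

```text
t: 9.05
tcp_pos: [0.5075, -0.0112, 0.2157]
tool_rot: [-0.012, 1.0, 0.0, -0.001]
force: [1.3, -2.5, -0.7]
finger_gap: 0.002
gripper_force: 1.0
```

move_arm(commands="0 19 13 0 0 0 -1; 0 28 20 0 0 0 -1; 0 37 27 0 0 0 -1; 0 46 35 0 0 0 -1; 0 54 43 0 0 0 -1")

```text
t: 9.68
tcp_pos: [0.5077, 0.0413, 0.1733]
tool_rot: [-0.011, 1.0, -0.0, 0.0]
force: [0.5, -2.8, 0.5]
finger_gap: -0.005
gripper_force: 0.8
```

```bash
python3 - <<'E'
from h import *
from station import telemetry,snapshot
s=telemetry.sense();print("tcp case",np.round(K(s["tcp_pos"]),1),s["force"])
E
```

```text
tcp case [ -0.5  37.3 173.3] [ 0.51800255 -2.84790608  0.50368616]
```

move_arm(commands="0 17 18 0 0 0 -1; 0 25 28 0 0 0 -1; 0 31 38 0 0 0 -1; 0 37 48 0 0 0 -1; 0 42 59 0 0 0 -1")

```text
t: 10.3
tcp_pos: [0.5067, 0.0832, 0.1143]
tool_rot: [-0.011, 1.0, -0.0, 0.0]
force: [0.2, -1.4, 1.3]
finger_gap: 0.002
gripper_force: 0.6
```

move_arm(commands="0 6 10 0 0 0 -1; 0 11 20 0 0 0 -1; 0 16 30 0 0 0 -1; 0 20 40 0 0 0 -1; 0 22 48 0 0 0 -1")

```text
t: 10.92
tcp_pos: [0.5059, 0.1053, 0.066]
tool_rot: [-0.011, 1.0, 0.0, -0.0]
force: [0.8, -0.9, 0.9]
finger_gap: -0.003
gripper_force: 0.6
```

```bash
python3 - <<'E'
from h import *
from station import telemetry,snapshot
import cv2
s=telemetry.sense();print("tcp case",np.round(K(s["tcp_pos"]),1),s["force"])
cv2.imwrite("pics/f.png",cv2.resize(snapshot("side")["image"][90:290,200:400,::-1],None,fx=3,fy=3))
E
```

```text
tcp case [ -0.8 101.4  66. ] [ 0.79346611 -0.86500839  0.87758526]
```

View pics/f.png

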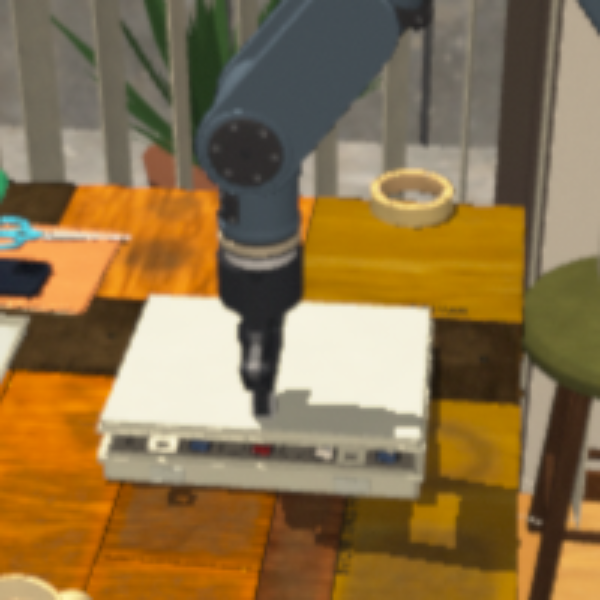

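The lid is nearly shut, with the fingertip at (262,412) on its outer face and a gap of about 10 px at the free edge. I press on.

move_arm(commands="0 6 4 0 0 0 -1; 0 10 8 0 0 0 -1; 0 14 12 0 0 0 -1; 0 14 16 0 0 0 -1; 0 14 19 0 0 0 -1")

```text
t: 11.6
tcp_pos: [0.5057, 0.1193, 0.0476]
tool_rot: [-0.011, 1.0, 0.0, 0.0]
force: [0.4, 0.8, 1.2]
finger_gap: -0.004
gripper_force: 0.6
```

move_arm(commands="0 0 1 0 0 0 -1; 0 0 2 0 0 0 -1; 0 0 2.5 0 0 0 -1; 0 0 2.5 0 0 0 -1; 0 0 2.5 0 0 0 -1")

```text
t: 12.22
tcp_pos: [0.5057, 0.1189, 0.0453]
tool_rot: [-0.011, 1.0, -0.0, -0.0]
force: [-0.4, 0.2, 1.7]
finger_gap: -0.004
gripper_force: 0.6
```

move_arm(commands="0 0 1 0 0 0 -1; 0 0 2 0 0 0 -1; 0 0 3 0 0 0 -1; 0 0 3 0 0 0 -1; 0 0 3 0 0 0 -1")

```text
t: 12.85
tcp_pos: [0.5057, 0.119, 0.045]
tool_rot: [-0.011, 1.0, -0.0, 0.001]
force: [-4.6, 0.0, 22.9]
finger_gap: -0.0
gripper_force: 11.7
```

move_arm(commands="0 0 0.3 0 0 0 -1; 0 0 0.3 0 0 0 -1; 0 0 0.3 0 0 0 -1; 0 0 0.3 0 0 0 -1; 0 0 0.3 0 0 0 -1")

```text
t: 13.48
tcp_pos: [0.5057, 0.119, 0.045]
tool_rot: [-0.012, 1.0, -0.0, 0.001]
force: [-4.9, -1.4, 25.6]
finger_gap: -0.001
gripper_force: 12.8
```

move_arm(commands="0 0 0 0 0 0 -1; 0 0 0 0 0 0 -1; 0 0 0 0 0 0 -1; 0 0 0 0 0 0 -1; 0 0 0 0 0 0 -1")

```text
t: 14.1
tcp_pos: [0.5057, 0.119, 0.045]
tool_rot: [-0.012, 1.0, -0.0, 0.001]
force: [-4.6, 0.1, 25.2]
finger_gap: 0.002
gripper_force: 12.8
```

move_arm(commands="0 0 0 0 0 0 -1; 0 0 0 0 0 0 -1; 0 0 0 0 0 0 -1; 0 0 0 0 0 0 -1; 0 0 0 0 0 0 -1")

```text
t: 14.72
tcp_pos: [0.5057, 0.119, 0.045]
tool_rot: [-0.012, 1.0, -0.0, 0.001]
force: [-3.8, -0.5, 25.7]
finger_gap: -0.001
gripper_force: 12.8
```

move_arm(commands="0 0 -20 0 0 0 -1; 0 0 -50 0 0 0 -1; 0 20 -80 0 0 0 -1; 0 40 -100 0 0 0 -1; 0 60 -100 0 0 0 -1")

```text
t: 15.35
tcp_pos: [0.5055, 0.1796, 0.1437]
tool_rot: [-0.011, 1.0, 0.0, 0.002]
force: [0.2, -0.4, -0.6]
finger_gap: 0.001
gripper_force: 0.0
```

```bash
python3 - <<'E'
from h import *
from station import telemetry,snapshot
import cv2
print("tcp case",np.round(K(telemetry.sense()["tcp_pos"]),1))
a=snapshot("top");b=snapshot("side")
pickle.dump(a,open("top1.pkl","wb"));pickle.dump(b,open("side1.pkl","wb"))
t=cv2.resize(a["image"][170:290,205:265,::-1],None,fx=5,fy=5,interpolation=2)
s=cv2.resize(b["image"][215:275,225:355,::-1],None,fx=3.8,fy=3.8,interpolation=2)
o=np.zeros((600,800,3),np.uint8);o[:600,:300]=t;o[:s.shape[0],305:305+s.shape[1]]=s[:,:495]
cv2.imwrite("pics/g.png",o)
E
```

```text
tcp case [  0.4 175.6 143.7]
```

View pics/g.png

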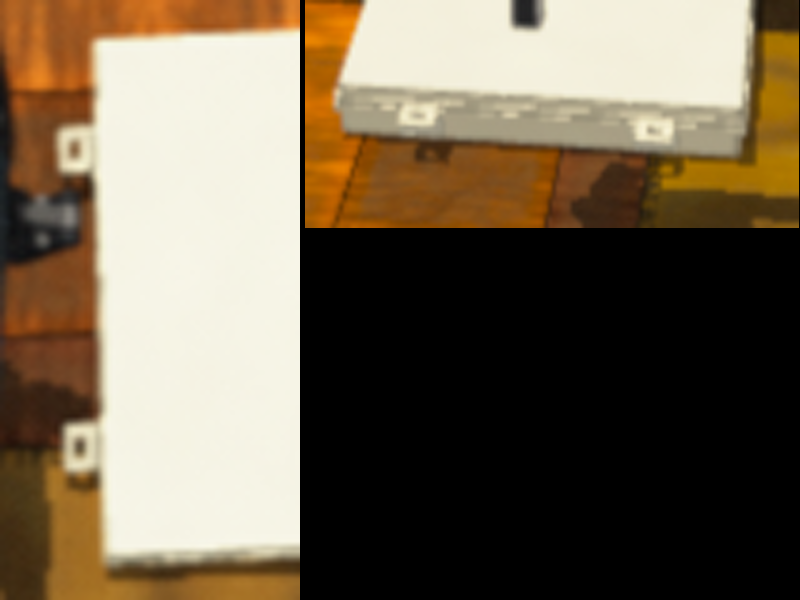

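The lid is shut. In the left (top view) crop the tabs stick out level, the far one at (57–95, 125–175) and the near one at (63–100, 422–475), and the lid edge runs from (95,40) to (105,560). In the right (side view) crop the tab tips are at about y=125 and y=143.

```bash
python3 - <<'E'
from h import *
t5=lambda u,v:(205+u/5-.5,170+v/5-.5); s5=lambda u,v:(225+(u-305)/3.8-.5,215+v/3.8-.5)
np.set_printoptions(precision=1,suppress=True)
for p,z in(((95,40),.045),((105,560),.045),((57,150),.033),((63,448),.033)):print("top",K(onz("top",*t5(*p),z)))
for p,z in(((342,88),.045),((745,107),.045),((418,125),.033),((655,143),.033)):print("side",K(onz("side",*s5(*p),z)))
print(delta(W(-85,175,60)))
E
```

```text
top [147.8 130.4  45. ]
top [-146.1  130.2   45. ]
top [ 87.  154.7  33. ]
top [-83.2 153.7  33. ]
side [144.  134.5  45. ]
side [-145.4  128.8   45. ]
side [ 85.2 156.6  33. ]
side [-84.2 160.4  33. ]
(array([84.3, -1.1, 82.3]), array([0. , 0.1, 0.2]))
```

move_arm(commands="20 -6 0 0 0 0 -1; 40 -12 20 0 0 0 -1; 60 -18 40 0 0 0 -1; 84 -24 60 0 0 0 -1; 84 -24 84 0 0 0 -1")

```text
t: 16.08
tcp_pos: [0.418, 0.152, 0.0572]
tool_rot: [-0.011, 1.0, -0.0, -0.002]
force: [0.6, 0.5, -0.3]
finger_gap: 0.001
gripper_force: 0.0
```

move_arm(commands="0 0 8 0 0 0 -1; 0 0 14 0 0 0 -1; 0 0 20 0 0 0 -1; 0 0 25 0 0 0 -1; 0 0 30 0 0 0 -1")

```text
t: 16.7
tcp_pos: [0.4214, 0.1531, 0.0281]
tool_rot: [-0.012, 1.0, 0.0, 0.001]
force: [0.3, -0.2, 4.0]
finger_gap: -0.002
gripper_force: 1.6
```

move_arm(commands="0 0 4 0 0 0 -1; 0 0 8 0 0 0 -1; 0 0 11 0 0 0 -1; 0 0 14 0 0 0 -1; 0 0 16 0 0 0 -1")

```text
t: 17.32
tcp_pos: [0.4208, 0.1532, 0.0117]
tool_rot: [-0.011, 1.0, 0.0, -0.0]
force: [0.1, 2.0, 2.0]
finger_gap: -0.001
gripper_force: 1.3
```

move_arm(commands="0 -1 0 0 0 0 -1; 0 -2 0 0 0 0 -1; 0 -3 0 0 0 0 -1; 0 -4 0 0 0 0 -1; 0 -5 0 0 0 0 -1")

```text
t: 17.95
tcp_pos: [0.4208, 0.1505, 0.0117]
tool_rot: [-0.01, 1.0, 0.001, 0.0]
force: [-0.2, 27.3, -3.6]
finger_gap: 0.002
gripper_force: 13.2
```

move_arm(commands="0 6 0 0 0 0 -1; 0 8 -10 0 0 0 -1; 0 7 -55 0 0 0 -1; -40 6 -60 0 0 0 -1; -95 5 -60 0 0 0 -1")

```text
t: 18.58
tcp_pos: [0.5156, 0.1547, 0.0738]
tool_rot: [-0.011, 1.0, -0.0, -0.0]
force: [0.5, 0.9, -0.2]
finger_gap: 0.001
gripper_force: 0.0
```

move_arm(commands="-40 0 0 0 0 0 -1; -75 0 0 0 0 0 -1; -75 0 15 0 0 0 -1; -75 0 25 0 0 0 -1; -75 0 30 0 0 0 -1")

```text
t: 19.2
tcp_pos: [0.5883, 0.1567, 0.0408]
tool_rot: [-0.011, 1.0, -0.0, -0.002]
force: [0.5, 0.6, 0.1]
finger_gap: -0.002
gripper_force: 0.0
```

```bash
python3 - <<'E'
from h import *
from station import telemetry
np.set_printoptions(precision=1,suppress=True)
print("tcp case",K(telemetry.sense()["tcp_pos"]),delta(W(85,151,28)))
E
```

```text
tcp case [ 82.7 150.9  40.8] (array([-2.4,  0.1, 12.8]), array([-0. , -0.2,  0. ]))
```

move_arm(commands="-2 1 6 0 0 0 -1; -2 1 12 0 0 0 -1; -2 1 18 0 0 0 -1; -2 1 24 0 0 0 -1; -2 1 29 0 0 0 -1")

```text
t: 19.82
tcp_pos: [0.5931, 0.1584, 0.0128]
tool_rot: [-0.011, 1.0, 0.0, 0.0]
force: [0.1, 1.5, 3.4]
finger_gap: 0.001
gripper_force: 1.2
```

move_arm(commands="0 -1 0 0 0 0 -1; 0 -2 0 0 0 0 -1; 0 -2.5 0 0 0 0 -1; 0 -3 0 0 0 0 -1; 0 -3.5 0 0 0 0 -1")

```text
t: 20.45
tcp_pos: [0.5925, 0.1548, 0.0127]
tool_rot: [-0.011, 1.0, 0.0, -0.0]
force: [0.4, 6.0, -3.6]
finger_gap: -0.005
gripper_force: 3.1
```

move_arm(commands="0 -0.7 0 0 0 0 -1; 0 -1.3 0 0 0 0 -1; 0 -2 0 0 0 0 -1; 0 -2.5 0 0 0 0 -1; 0 -2.5 0 0 0 0 -1")

```text
t: 21.08
tcp_pos: [0.5925, 0.1545, 0.0128]
tool_rot: [-0.011, 1.0, 0.002, -0.0]
force: [0.0, 12.8, -3.8]
finger_gap: 0.001
gripper_force: 6.3
```

move_arm(commands="0 -0.7 0 0 0 0 -1; 0 -1.5 0 0 0 0 -1; 0 -1.5 0 0 0 0 -1; 0 -1.5 0 0 0 0 -1; 0 -1.5 0 0 0 0 -1")

```text
t: 21.7
tcp_pos: [0.5926, 0.1544, 0.0129]
tool_rot: [-0.01, 1.0, 0.003, 0.0]
force: [0.4, 16.9, -3.7]
finger_gap: 0.002
gripper_force: 8.5
```

move_arm(commands="0 8 0 0 0 0 -1; 0 12 -10 0 0 0 -1; 0 12 -60 0 0 0 -1; 0 12 -120 0 0 0 -1; 0 12 -180 0 0 0 -1")

```text
t: 22.32
tcp_pos: [0.5926, 0.1613, 0.1955]
tool_rot: [-0.011, 1.0, -0.001, 0.0]
force: [1.0, 0.3, 0.4]
finger_gap: 0.002
gripper_force: 0.0
```

move_arm(commands="0 0 -20 0 0 0 -1; 0 0 -40 0 0 0 -1; 0 0 -40 0 0 0 -1; 0 0 -40 0 0 0 -1; 0 0 -40 0 0 0 -1")

```text
t: 22.95
tcp_pos: [0.592, 0.1621, 0.2317]
tool_rot: [-0.011, 1.0, -0.0, -0.001]
force: [0.7, -0.4, -0.3]
finger_gap: -0.004
gripper_force: 0.0
```

```bash
python3 - <<'E'
from station import snapshot
import cv2,numpy as np
a=snapshot("top");b=snapshot("side")
t=cv2.resize(a["image"][170:290,205:265,::-1],None,fx=5,fy=5,interpolation=2)
s=cv2.resize(b["image"][205:275,225:355,::-1],None,fx=3.8,fy=3.8,interpolation=2)
o=np.zeros((600,800,3),np.uint8);o[:600,:300]=t;o[:s.shape[0],305:]=s[:,:495]
cv2.imwrite("pics/i.png",o)
E
```

```text
Traceback (most recent call last):
ValueError: could not broadcast input array from shape (266,494,3) into shape (266,495,3)
```

```bash
python3 - <<'E'
from station import snapshot
import cv2,numpy as np
a=snapshot("top");b=snapshot("side")
t=cv2.resize(a["image"][170:290,205:265,::-1],None,fx=5,fy=5,interpolation=2)
s=cv2.resize(b["image"][205:275,225:355,::-1],(494,266),interpolation=2)
o=np.zeros((600,800,3),np.uint8);o[:600,:300]=t;o[:266,305:799]=s
o[270:480,305:585]=cv2.resize(b["image"][:,:,::-1],(280,210))
cv2.imwrite("pics/i.png",o)
E
```

```text
(no output)
```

View pics/i.png

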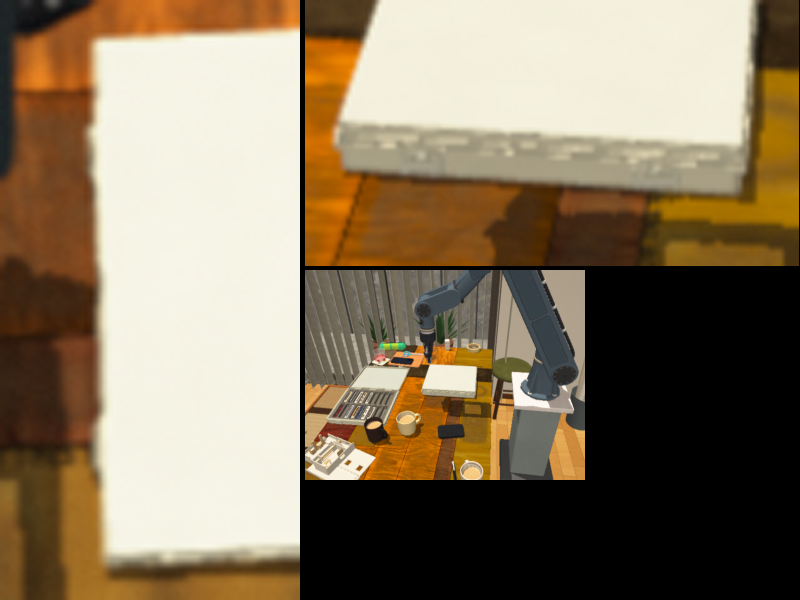

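The last picture shows both tabs folded flat: in the top view almost nothing sticks out at (92,150) or (97,450). The lid is shut, the mug, zip case, tape and bottle stand where they were, and the arm is clear of everything.

```bash
python3 -c "
from station import ticket
print(ticket.sign_off())"
```

```text
the job is handed in; nothing more can be done
None
```

The job is handed in (no verdict came back): the red railcar is pressed flat, the lid was shut and held at about 25 N for nearly 2 s, both latch tabs are folded down, and the bystanders look untouched in the last picture.

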